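# Complete the die kit through the sprung feed slide

### The job

The wire cage must end up holding a kit of exactly one V-notched die, one ridged die and one knurled nut; look which of the three is already inside and feed in one of each of the two missing kinds. Feed them one at a time: lay the piece in the channel between the slide and the cage, push the slide's upright tab right up to its stop so that the piece goes into the cage, and let the slide spring all the way back. Keep the spare pieces out of the cage and leave the other things on the bench where they are.

Things in the scene. Friction and masses are not known exactly. Their poses are not given: they have to be found in the camera images.
- notch_die_a: plain grey steel die with a V notch cut along its top, 46 mm along its x, 30 mm along its y, 20 mm high, about 0.13 kg; one of two alike. Origin at the centre of its underside, z up; lies flat on the bench (or already inside the cage). 
- notch_die_b: the second V-notched die, the same as notch_die_a. Origin at the centre of its underside, z up; lies flat on the bench (or already inside the cage). 
- ridge_die_a: plain grey steel die whose top is a roof-shaped ridge, 58 mm along its x, 26 mm along its y, 20 mm high (its sides are upright in the lower half), about 0.11 kg; one of two alike. Origin at the centre of its underside, z up; lies flat on the bench (or already inside the cage). 
- ridge_die_b: the second ridged die, the same as ridge_die_a. Origin at the centre of its underside, z up; lies flat on the bench (or already inside the cage). 
- nut_a: round knurled steel nut, 30 mm diameter, 18 mm high: a knurled rim 12 mm high with a 16 mm collar on top; one of two alike. Origin at the centre of its underside, z up; lies flat on the bench (or already inside the cage). 
- nut_b: the second knurled nut, the same as nut_a. Origin at the centre of its underside, z up; lies flat on the bench (or already inside the cage). 
- load_place (a point): middle of the feeder's loading place, on the bench; z up, x = feeding direction (to the cage), y across. The feeder is fixed: a channel 84 mm wide with the bench as floor, between rails 14 mm high, 6 mm thick, with spring tubes outside them, 20 mm high, out to 68 mm from the middle. Along x from here: pusher face at rest -60 mm, cage mouth +60 mm, rails from -120 to +190 mm, rear end open.
- cage_mouth (a point): middle of the cage mouth at bench level, same axes as load_place. The wire cage runs 130 mm from here along +x: 84 mm wide inside, sides 26 mm high, guard wires over it (top 45 mm above the bench), so that nothing can be put in from above. One piece lies in it at the start.
- slide_tab (a point): centre of the back face of the slide's upright push tab, 50 mm above the bench; moves with the slide. Tab: 46 mm wide along y, 6 mm thick, top 62 mm above the bench; at rest its back face is 106 mm behind load_place. Push it along +x of load_place from behind, 30 to 58 mm above the bench. The pusher face, 78 mm wide, 2 to 19 mm high, is 46 mm ahead of the tab's back face.
- feed_slide (a joint): travel of the sprung slide along +x of load_place, m: 0 at rest, 0.128 at its hard stop (the pusher face is then 8 mm inside the cage). The spring pushes back with about 2 N at rest and 8 N at the stop, and returns the slide to 0 by itself when let go.
- marker_pen: bystander: white marker pen, 122 mm long (along its y), 17 mm thick, lying; sizes along its x, y, z; origin at the centre of its underside
- ejector_strip2: bystander: green rubber strip, 18 x 100 x 14 mm, lying; sizes along its x, y, z; origin at the centre of its underside
- taped_block: bystander: black taped steel block, 31 x 73 x 30 mm; sizes along its x, y, z; origin at the centre of its underside
- oil_can: bystander: small red oil can with a thin spout, 64 x 93 x 165 mm over all; sizes along its x, y, z; origin at the centre of its underside
- black_case: bystander: small black case, 84 x 58 x 49 mm; sizes along its x, y, z; origin at the centre of its underside
- drift_punch1: bystander: black steel drift lying, 14 x 200 x 14 mm; sizes along its x, y, z; origin at the centre of its underside
- screwdriver: bystander: screwdriver with a yellow handle lying, 29 x 214 x 26 mm; sizes along its x, y, z; origin at the centre of its underside
- ejector_strip3: bystander: short brown rubber strip lying, 22 x 60 x 17 mm; sizes along its x, y, z; origin at the centre of its underside

How it is judged:
On the way, in this order (a step that is already met when the one before it is completed fails the run):
1. the slide is pushed to its stop with the first missing piece, the cage then holding two different kinds (((value of joint feed_slide above 0.122 m and not (x of notch_die_a in the frame of cage_mouth between 0.013 and 0.135 m and y of notch_die_a in the frame of cage_mouth between -0.045 and 0.045 m and z of notch_die_a in the frame of cage_mouth below 0.03 m) and not (x of notch_die_b in the frame of cage_mouth between 0.013 and 0.135 m and y of notch_die_b in the frame of cage_mouth between -0.045 and 0.045 m and z of notch_die_b in the frame of cage_mouth below 0.03 m) and ((x of ridge_die_a in the frame of cage_mouth between 0.013 and 0.135 m and y of ridge_die_a in the frame of cage_mouth between -0.045 and 0.045 m and z of ridge_die_a in the frame of cage_mouth below 0.03 m) or (x of ridge_die_b in the frame of cage_mouth between 0.013 and 0.135 m and y of ridge_die_b in the frame of cage_mouth between -0.045 and 0.045 m and z of ridge_die_b in the frame of cage_mouth below 0.03 m)) and ((x of nut_a in the frame of cage_mouth between 0.013 and 0.135 m and y of nut_a in the frame of cage_mouth between -0.045 and 0.045 m and z of nut_a in the frame of cage_mouth below 0.03 m) or (x of nut_b in the frame of cage_mouth between 0.013 and 0.135 m and y of nut_b in the frame of cage_mouth between -0.045 and 0.045 m and z of nut_b in the frame of cage_mouth below 0.03 m))) or (value of joint feed_slide above 0.122 m and not (x of ridge_die_a in the frame of cage_mouth between 0.013 and 0.135 m and y of ridge_die_a in the frame of cage_mouth between -0.045 and 0.045 m and z of ridge_die_a in the frame of cage_mouth below 0.03 m) and not (x of ridge_die_b in the frame of cage_mouth between 0.013 and 0.135 m and y of ridge_die_b in the frame of cage_mouth between -0.045 and 0.045 m and z of ridge_die_b in the frame of cage_mouth below 0.03 m) and ((x of notch_die_a in the frame of cage_mouth between 0.013 and 0.135 m and y of notch_die_a in the frame of cage_mouth between -0.045 and 0.045 m and z of notch_die_a in the frame of cage_mouth below 0.03 m) or (x of notch_die_b in the frame of cage_mouth between 0.013 and 0.135 m and y of notch_die_b in the frame of cage_mouth between -0.045 and 0.045 m and z of notch_die_b in the frame of cage_mouth below 0.03 m)) and ((x of nut_a in the frame of cage_mouth between 0.013 and 0.135 m and y of nut_a in the frame of cage_mouth between -0.045 and 0.045 m and z of nut_a in the frame of cage_mouth below 0.03 m) or (x of nut_b in the frame of cage_mouth between 0.013 and 0.135 m and y of nut_b in the frame of cage_mouth between -0.045 and 0.045 m and z of nut_b in the frame of cage_mouth below 0.03 m))) or (value of joint feed_slide above 0.122 m and not (x of nut_a in the frame of cage_mouth between 0.013 and 0.135 m and y of nut_a in the frame of cage_mouth between -0.045 and 0.045 m and z of nut_a in the frame of cage_mouth below 0.03 m) and not (x of nut_b in the frame of cage_mouth between 0.013 and 0.135 m and y of nut_b in the frame of cage_mouth between -0.045 and 0.045 m and z of nut_b in the frame of cage_mouth below 0.03 m) and ((x of notch_die_a in the frame of cage_mouth between 0.013 and 0.135 m and y of notch_die_a in the frame of cage_mouth between -0.045 and 0.045 m and z of notch_die_a in the frame of cage_mouth below 0.03 m) or (x of notch_die_b in the frame of cage_mouth between 0.013 and 0.135 m and y of notch_die_b in the frame of cage_mouth between -0.045 and 0.045 m and z of notch_die_b in the frame of cage_mouth below 0.03 m)) and ((x of ridge_die_a in the frame of cage_mouth between 0.013 and 0.135 m and y of ridge_die_a in the frame of cage_mouth between -0.045 and 0.045 m and z of ridge_die_a in the frame of cage_mouth below 0.03 m) or (x of ridge_die_b in the frame of cage_mouth between 0.013 and 0.135 m and y of ridge_die_b in the frame of cage_mouth between -0.045 and 0.045 m and z of ridge_die_b in the frame of cage_mouth below 0.03 m))))), for 0.1 s.
2. the slide is let back to rest with two kinds in the cage (((value of joint feed_slide below 0.01 m and not (x of notch_die_a in the frame of cage_mouth between 0.013 and 0.135 m and y of notch_die_a in the frame of cage_mouth between -0.045 and 0.045 m and z of notch_die_a in the frame of cage_mouth below 0.03 m) and not (x of notch_die_b in the frame of cage_mouth between 0.013 and 0.135 m and y of notch_die_b in the frame of cage_mouth between -0.045 and 0.045 m and z of notch_die_b in the frame of cage_mouth below 0.03 m) and ((x of ridge_die_a in the frame of cage_mouth between 0.013 and 0.135 m and y of ridge_die_a in the frame of cage_mouth between -0.045 and 0.045 m and z of ridge_die_a in the frame of cage_mouth below 0.03 m) or (x of ridge_die_b in the frame of cage_mouth between 0.013 and 0.135 m and y of ridge_die_b in the frame of cage_mouth between -0.045 and 0.045 m and z of ridge_die_b in the frame of cage_mouth below 0.03 m)) and ((x of nut_a in the frame of cage_mouth between 0.013 and 0.135 m and y of nut_a in the frame of cage_mouth between -0.045 and 0.045 m and z of nut_a in the frame of cage_mouth below 0.03 m) or (x of nut_b in the frame of cage_mouth between 0.013 and 0.135 m and y of nut_b in the frame of cage_mouth between -0.045 and 0.045 m and z of nut_b in the frame of cage_mouth below 0.03 m))) or (value of joint feed_slide below 0.01 m and not (x of ridge_die_a in the frame of cage_mouth between 0.013 and 0.135 m and y of ridge_die_a in the frame of cage_mouth between -0.045 and 0.045 m and z of ridge_die_a in the frame of cage_mouth below 0.03 m) and not (x of ridge_die_b in the frame of cage_mouth between 0.013 and 0.135 m and y of ridge_die_b in the frame of cage_mouth between -0.045 and 0.045 m and z of ridge_die_b in the frame of cage_mouth below 0.03 m) and ((x of notch_die_a in the frame of cage_mouth between 0.013 and 0.135 m and y of notch_die_a in the frame of cage_mouth between -0.045 and 0.045 m and z of notch_die_a in the frame of cage_mouth below 0.03 m) or (x of notch_die_b in the frame of cage_mouth between 0.013 and 0.135 m and y of notch_die_b in the frame of cage_mouth between -0.045 and 0.045 m and z of notch_die_b in the frame of cage_mouth below 0.03 m)) and ((x of nut_a in the frame of cage_mouth between 0.013 and 0.135 m and y of nut_a in the frame of cage_mouth between -0.045 and 0.045 m and z of nut_a in the frame of cage_mouth below 0.03 m) or (x of nut_b in the frame of cage_mouth between 0.013 and 0.135 m and y of nut_b in the frame of cage_mouth between -0.045 and 0.045 m and z of nut_b in the frame of cage_mouth below 0.03 m))) or (value of joint feed_slide below 0.01 m and not (x of nut_a in the frame of cage_mouth between 0.013 and 0.135 m and y of nut_a in the frame of cage_mouth between -0.045 and 0.045 m and z of nut_a in the frame of cage_mouth below 0.03 m) and not (x of nut_b in the frame of cage_mouth between 0.013 and 0.135 m and y of nut_b in the frame of cage_mouth between -0.045 and 0.045 m and z of nut_b in the frame of cage_mouth below 0.03 m) and ((x of notch_die_a in the frame of cage_mouth between 0.013 and 0.135 m and y of notch_die_a in the frame of cage_mouth between -0.045 and 0.045 m and z of notch_die_a in the frame of cage_mouth below 0.03 m) or (x of notch_die_b in the frame of cage_mouth between 0.013 and 0.135 m and y of notch_die_b in the frame of cage_mouth between -0.045 and 0.045 m and z of notch_die_b in the frame of cage_mouth below 0.03 m)) and ((x of ridge_die_a in the frame of cage_mouth between 0.013 and 0.135 m and y of ridge_die_a in the frame of cage_mouth between -0.045 and 0.045 m and z of ridge_die_a in the frame of cage_mouth below 0.03 m) or (x of ridge_die_b in the frame of cage_mouth between 0.013 and 0.135 m and y of ridge_die_b in the frame of cage_mouth between -0.045 and 0.045 m and z of ridge_die_b in the frame of cage_mouth below 0.03 m))))), for 0.1 s.
3. the slide is pushed to its stop with the second missing piece, all three kinds then in the cage (value of joint feed_slide above 0.122 m and ((x of notch_die_a in the frame of cage_mouth between 0.013 and 0.135 m and y of notch_die_a in the frame of cage_mouth between -0.045 and 0.045 m and z of notch_die_a in the frame of cage_mouth below 0.03 m) or (x of notch_die_b in the frame of cage_mouth between 0.013 and 0.135 m and y of notch_die_b in the frame of cage_mouth between -0.045 and 0.045 m and z of notch_die_b in the frame of cage_mouth below 0.03 m)) and ((x of ridge_die_a in the frame of cage_mouth between 0.013 and 0.135 m and y of ridge_die_a in the frame of cage_mouth between -0.045 and 0.045 m and z of ridge_die_a in the frame of cage_mouth below 0.03 m) or (x of ridge_die_b in the frame of cage_mouth between 0.013 and 0.135 m and y of ridge_die_b in the frame of cage_mouth between -0.045 and 0.045 m and z of ridge_die_b in the frame of cage_mouth below 0.03 m)) and ((x of nut_a in the frame of cage_mouth between 0.013 and 0.135 m and y of nut_a in the frame of cage_mouth between -0.045 and 0.045 m and z of nut_a in the frame of cage_mouth below 0.03 m) or (x of nut_b in the frame of cage_mouth between 0.013 and 0.135 m and y of nut_b in the frame of cage_mouth between -0.045 and 0.045 m and z of nut_b in the frame of cage_mouth below 0.03 m))), for 0.1 s.
At the end, for the whole second after the job is handed in: One V-notched die, one ridged die and one nut lie inside the cage (centres more than 13 mm past its mouth), no kind twice, all pieces at rest, and the slide is back within 6 mm of its rest position (value of joint feed_slide below 0.006 m and ((x of notch_die_a in the frame of cage_mouth between 0.013 and 0.135 m and y of notch_die_a in the frame of cage_mouth between -0.045 and 0.045 m and z of notch_die_a in the frame of cage_mouth below 0.03 m) or (x of notch_die_b in the frame of cage_mouth between 0.013 and 0.135 m and y of notch_die_b in the frame of cage_mouth between -0.045 and 0.045 m and z of notch_die_b in the frame of cage_mouth below 0.03 m)) and ((x of ridge_die_a in the frame of cage_mouth between 0.013 and 0.135 m and y of ridge_die_a in the frame of cage_mouth between -0.045 and 0.045 m and z of ridge_die_a in the frame of cage_mouth below 0.03 m) or (x of ridge_die_b in the frame of cage_mouth between 0.013 and 0.135 m and y of ridge_die_b in the frame of cage_mouth between -0.045 and 0.045 m and z of ridge_die_b in the frame of cage_mouth below 0.03 m)) and ((x of nut_a in the frame of cage_mouth between 0.013 and 0.135 m and y of nut_a in the frame of cage_mouth between -0.045 and 0.045 m and z of nut_a in the frame of cage_mouth below 0.03 m) or (x of nut_b in the frame of cage_mouth between 0.013 and 0.135 m and y of nut_b in the frame of cage_mouth between -0.045 and 0.045 m and z of nut_b in the frame of cage_mouth below 0.03 m)) and not (((x of notch_die_a in the frame of cage_mouth between 0.013 and 0.135 m and y of notch_die_a in the frame of cage_mouth between -0.045 and 0.045 m and z of notch_die_a in the frame of cage_mouth below 0.03 m) and (x of notch_die_b in the frame of cage_mouth between 0.013 and 0.135 m and y of notch_die_b in the frame of cage_mouth between -0.045 and 0.045 m and z of notch_die_b in the frame of cage_mouth below 0.03 m)) or ((x of ridge_die_a in the frame of cage_mouth between 0.013 and 0.135 m and y of ridge_die_a in the frame of cage_mouth between -0.045 and 0.045 m and z of ridge_die_a in the frame of cage_mouth below 0.03 m) and (x of ridge_die_b in the frame of cage_mouth between 0.013 and 0.135 m and y of ridge_die_b in the frame of cage_mouth between -0.045 and 0.045 m and z of ridge_die_b in the frame of cage_mouth below 0.03 m)) or ((x of nut_a in the frame of cage_mouth between 0.013 and 0.135 m and y of nut_a in the frame of cage_mouth between -0.045 and 0.045 m and z of nut_a in the frame of cage_mouth below 0.03 m) and (x of nut_b in the frame of cage_mouth between 0.013 and 0.135 m and y of nut_b in the frame of cage_mouth between -0.045 and 0.045 m and z of nut_b in the frame of cage_mouth below 0.03 m))) and linear speed of each of notch_die_a, notch_die_b, ridge_die_a, ridge_die_b, nut_a, nut_b below 0.02 m/s); the robot touches nothing.
It fails at once if two pieces of one kind are in the cage (((x of notch_die_a in the frame of cage_mouth between 0.013 and 0.135 m and y of notch_die_a in the frame of cage_mouth between -0.045 and 0.045 m and z of notch_die_a in the frame of cage_mouth below 0.03 m) and (x of notch_die_b in the frame of cage_mouth between 0.013 and 0.135 m and y of notch_die_b in the frame of cage_mouth between -0.045 and 0.045 m and z of notch_die_b in the frame of cage_mouth below 0.03 m)) or ((x of ridge_die_a in the frame of cage_mouth between 0.013 and 0.135 m and y of ridge_die_a in the frame of cage_mouth between -0.045 and 0.045 m and z of ridge_die_a in the frame of cage_mouth below 0.03 m) and (x of ridge_die_b in the frame of cage_mouth between 0.013 and 0.135 m and y of ridge_die_b in the frame of cage_mouth between -0.045 and 0.045 m and z of ridge_die_b in the frame of cage_mouth below 0.03 m)) or ((x of nut_a in the frame of cage_mouth between 0.013 and 0.135 m and y of nut_a in the frame of cage_mouth between -0.045 and 0.045 m and z of nut_a in the frame of cage_mouth below 0.03 m) and (x of nut_b in the frame of cage_mouth between 0.013 and 0.135 m and y of nut_b in the frame of cage_mouth between -0.045 and 0.045 m and z of nut_b in the frame of cage_mouth below 0.03 m))).
It fails at once if a bystander is moved more than 40 mm (distance of any of marker_pen, ejector_strip2, taped_block, oil_can, black_case, drift_punch1, screwdriver, ejector_strip3 from where it was at the start of the episode above 0.04 m).
It also fails if it takes over 72 s, if anything falls off the work surface, if the arm or the gripper's body presses on something with over 40 N, if the wrist force passes 120 N, or if a joint passes its speed limit or range.

### The arm

A 6-joint arm with a two-finger parallel gripper is mounted at the origin on a cart in front of the work surface, level with it; the furniture and walls round the work are solid. World frame = base frame: x ahead of the robot, y to its left, z up, the work surface at z = 0. Lengths are in m, angles in rad, forces in N, time in s.
With the tool pointing down it reaches from about 0.3 to 0.85 m from the base axis. Payload 4.2 kg.
Tool frame: the origin (TCP) lies on the front face of the gripper's body, between the roots of the fingers; the fingertips stand 78 mm ahead of it and the grasp point (between the pads) lies 60 mm ahead of it; x points along the fingers, y is the direction in which the jaws open and shut, and the axes are right-handed (so a half turn about x gives the same grasp; the last joint's range is limited). The gripper opens to 91 mm and grips with 3 to 60 N. Pads are 32 mm wide; open, the fingers measure 118 mm over their backs; the gripper's body (76 mm by 178 mm) begins 60 mm behind the grasp point.
Start: joints at [1.201, 0.32, 1.565, -0, 1.257, -0.02], TCP at [0.197, 0.54, 0.292] pointing down, gripper open.
Joint ranges: [-3.11, 3.11], [-0.84, 2.01], [0.21, 2.61], [-1.34, 4.49], [0.05, 2.63], [-2.56, 2.56]. Speed limits (rad/s): [2.57, 2.57, 3.14, 3.14, 3.14, 3.14].

### API

Orientations are given as a unit quaternion [x, y, z, w].
In Python, from cell import * gives the robot as it stands.
- The arm moves only by the tool jog_arm, never from a script. Its argument "increments" is one flat list of numbers, 7 for each row, row after row: the turn, a rotation vector about the tool's x, y, z in rad, then the shift along the tool's x, y, z in mm, then the closure, from -1 (fully open) to 1 (shut). A call has 1 to 10 rows; each row is the pose to reach, as a shift and turn from the pose commanded when the call began, along the tool's axes at that moment; what a row does not reach only later rows make up. A row lasts 1/12 s, in which the tool goes at most 41.7 mm and 7.16 degrees, less where a joint would pass 70% of its speed; a pose out of reach is approached as far as the arm can. A call with a gripper value outside its range is refused whole. The fingers move at their own pace and stop on an object; "force" is the grip in N (left out, the last holds). Time passes only in rows, so rows that repeat a pose let the fingers close. It gives the time, the measured TCP pose, the force and the opening at its end, in the units of the state.
- get_obs(): the state, without advancing time (a new reading comes with each control period).
- read_camera(name): name is "scene" or "top" or "wrist"; returns (picture, depth): 400x640x3 uint8, red, green, blue; 400x640 float32, m along the optical axis (not along the pixel's ray), 0 where there is no reading.
- camera_params(name): a dict with "K" (3x3 intrinsics, pixels), "dist" ([k1, k2, p1, p2, k3] as OpenCV has them; the pictures are not rectified), "R" (3x3) and "t" (3): a world point X has camera coordinates R X + t. Camera axes: x right, y down, z forward; pixel columns grow to the right and rows downward; lengths in m; the calibration is good to about 2 mm. A picture is of the moment at which its call begins: read the wrist's pose just before it. camera_params takes no time and is no camera call; for the wrist camera it gives the pose at the moment of the call.
- job_done(): hands the job in, once; it reports no verdict.
The state is a dict: "t": time; "joint_positions": joint angles; "qvel": joint speeds; "joint_torque": joint torques, N m; "position": TCP position; "tcp_rot": TCP orientation; "contact_force": force on the tool from outside, world axes, zero at the start; "torque": the same for the moment, N m; "finger_gap": opening from 0.0 (shut) to 1.0 (fully open).
Only numpy, scipy, OpenCV 4.12 (cv2) and the standard library are available. Lean on these libraries where they do the work, as an engineer would, in place of code of your own. Each camera call takes 0.05 s, during which the arm holds its last target. There are 200 camera calls.

## Working session

There is one attempt and no reset: what is moved stays moved. The work goes in short steps, Python scripts to look and compute and a tool call to move; the robot and the scene stay as the last step left them, time stands still between calls to the robot, and variables do not carry over. Pictures are saved under pics/ and viewed, about 8 in all and at most 12, crops included, and the job is handed in when it is done.

Besides the shell and the picture viewer there is one more tool, called after "Request:" by a JSON object that holds its "fn" and its "kwargs". jog_arm: Moves the arm, as the interface text tells. Its arguments: {"type":"object","properties":{"increments":{"type":"array","items":{"type":"number"}},"force":{"type":"number"}},"required":["increments"]}

```bash
mkdir -p pics
python3 - <<'E'
from cell import *
import cv2,numpy as np
o=get_obs();print(o)
for n in("top","scene"):
    p,d=read_camera(n);cv2.imwrite(f"pics/{n}0.png",p[:,:,::-1]);np.savez(f"{n}0.npz",p=p,d=d)
    c=camera_params(n);print(n,c)
E
```

```text
{'t': 0.0, 'joint_positions': array([ 1.20100774e+00,  3.20324038e-01,  1.56567243e+00, -3.31467299e-05,
        1.25736245e+00, -2.00267206e-02]), 'qvel': array([-0.00129976,  0.00241868, -0.00102355, -0.00080193,  0.00097877,
        0.00175971]), 'joint_torque': array([-1.36585633e-03, -4.12460446e+01, -2.31970417e+01,  7.24014686e-02,
        4.59524291e-02, -1.67341805e-04]), 'position': array([0.19693131, 0.53984918, 0.29140425]), 'tcp_rot': array([ 0.12241172,  0.69643184, -0.12364132,  0.69621182]), 'contact_force': array([ 0.14542299, -0.02873663, -0.53649913]), 'torque': array([-0.02935368,  0.02383072,  0.01082306]), 'finger_gap': 1.002854989154454}
top {'K': array([[437.65206985,   0.        , 325.56944386],
       [  0.        , 437.65206985, 203.04291623],
       [  0.        ,   0.        ,   1.        ]]), 'dist': array([0.00090155, 0.        , 0.        , 0.        , 0.        ]), 'R': array([[ 0.01427654, -0.99981301, -0.01304319],
       [-0.99091123, -0.01240204, -0.13394451],
       [ 0.1337577 ,  0.0148369 , -0.99090299]]), 't': array([-0.01435164,  0.52466948,  1.25031392])}
scene {'K': array([[424.76530641,   0.        , 320.18775802],
       [  0.        , 424.76530641, 200.7562094 ],
       [  0.        ,   0.        ,   1.        ]]), 'dist': array([-0.08740467,  0.        ,  0.        ,  0.        ,  0.        ]), 'R': array([[ 0.67404481, -0.73868446,  0.00297854],
       [-0.48047214, -0.44148329, -0.75778561],
       [ 0.56107943,  0.50935035, -0.65249682]]), 't': array([-0.37747067,  0.30363296,  0.92659629])}
```

View pics/top0.png

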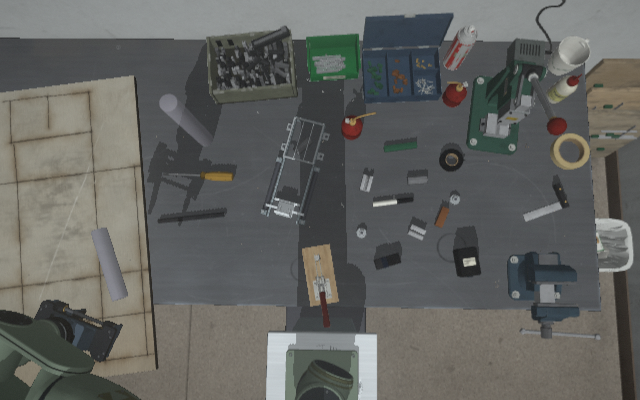

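View pics/scene0.png

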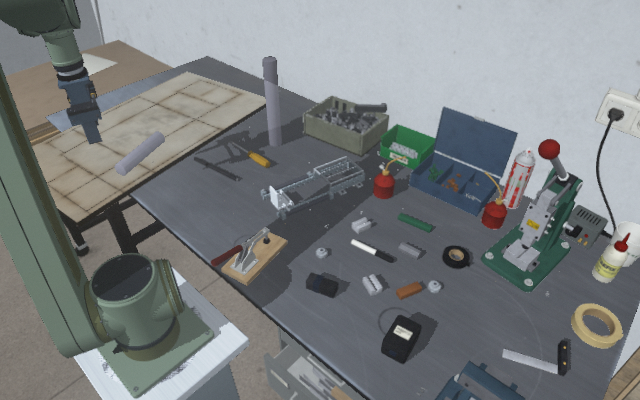

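The top view shows the feeder at about (297,165) with the slide end at (285,210). Loose pieces are at (367,180), (417,177) and (416,229), and the nuts are at (361,232) and (455,198). A die must be in the cage, so I'll zoom in.

Run:
```python
import cv2,numpy as np
t=cv2.imread("pics/top0.png");s=cv2.imread("pics/scene0.png")
def z(im,x0,x1,y0,y1,w,h):return cv2.resize(im[y0:y1,x0:x1],(w,h),interpolation=cv2.INTER_CUBIC)
a=z(t,255,345,110,230,300,400); b=z(t,345,470,160,250,500,360)
c=z(s,255,375,140,225,440,312);
o=np.zeros((600,800,3),np.uint8);
o[:400,:300]=a;o[:360,300:800]=b
cv2.imwrite("pics/c1.png",o)
o=np.zeros((600,800,3),np.uint8)
o[:340,:480]=z(s,255,375,140,225,480,340);o[340:600,:800]=z(s,300,460,200,305,800,525)[:260*1] if 0 else z(s,305,455,205,254+50,800,525)[0:260]
o[:300,480:800]=z(s,340,450,260,304,320,128).repeat(1,0) if 0 else cv2.resize(s[265:300,355:455],(320,300))
cv2.imwrite("pics/c2.png",o)
```

```text
(no output)
```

View pics/c1.png

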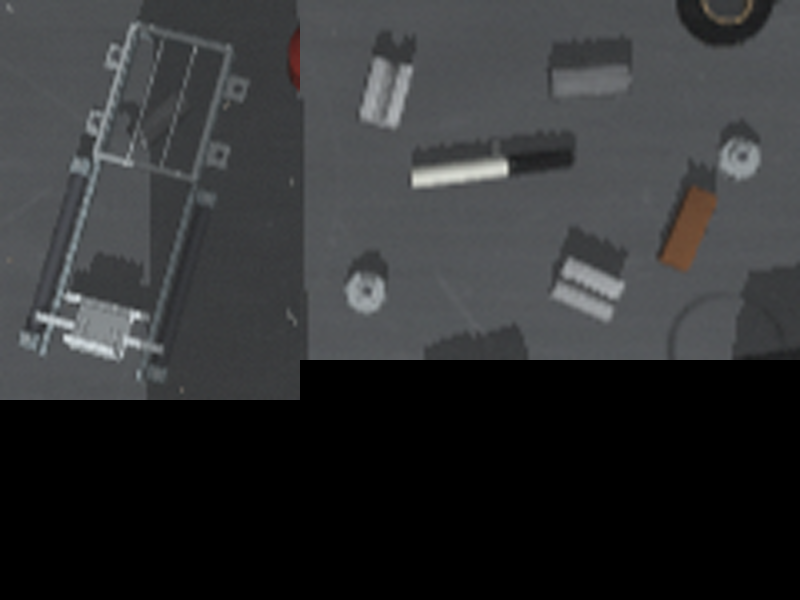

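View pics/c2.png

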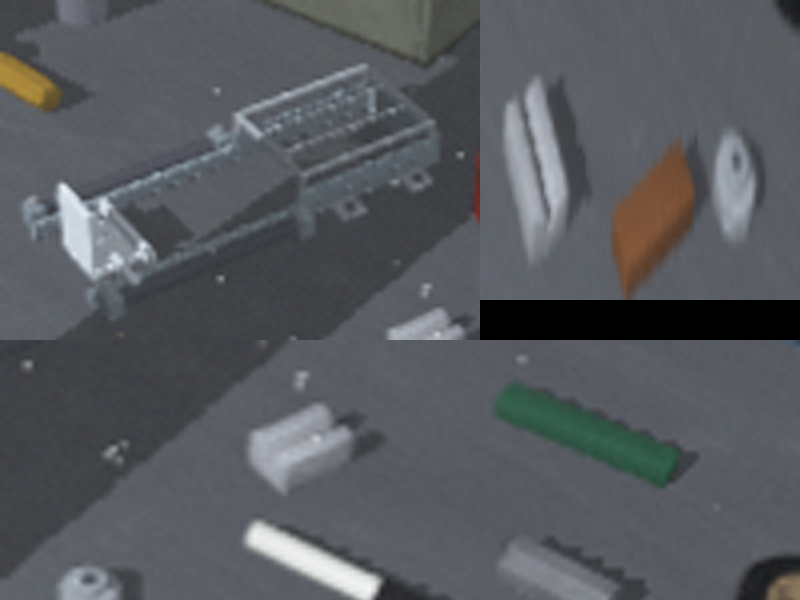

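The loose pieces are two notch dies, one ridge die and two nuts, so the cage holds a ridge die (the dark diagonal bar in the crop). I need to feed one notch die, (367,180), and one nut, (361,232). Next I'll localise everything.

```bash
cat > h.py <<'E'
from cell import *
import cv2,numpy as np
from scipy.spatial.transform import Rotation as Rn
def rays(c,px):
    n=cv2.undistortPoints(np.array(px,float).reshape(-1,1,2),c["K"],c["dist"])[:,0]
    d=np.c_[n,np.ones(len(n))]@c["R"]; return -c["R"].T@c["t"],d
def plane(c,px,z):
    o,d=rays(c,px); return o+d*((z-o[2])/d[:,2])[:,None]
def cloud(c,d):
    h,w=d.shape;px=np.stack(np.meshgrid(np.arange(w),np.arange(h)),-1).reshape(-1,2)
    o,r=rays(c,px); return (o+r*d.reshape(-1,1)).reshape(h,w,3)
def proj(c,X):
    return cv2.projectPoints(np.array(X,float).reshape(-1,1,3),cv2.Rodrigues(c["R"])[0],c["t"],c["K"],c["dist"])[0][:,0]
E
python3 - <<'E'
from h import *
np.set_printoptions(precision=4,suppress=True)
f=np.load("top0.npz");p,d=f["p"],f["d"];c=camera_params("top")
print("cage corners",plane(c,[(284.1,156.5),(313.5,163.4),(295.5,117.5),(324,124.4)],.043))
P=cloud(c,d)
hsv=cv2.cvtColor(p,cv2.COLOR_RGB2HSV)
for n,(u,v),h,thr in(("notchA",(367,180),.02,120),("ridge",(417,177),.018,85),("notchB",(416,229),.02,120),("nut1",(361,232),.012,110),("nut2",(455,198),.012,110)):
    m=np.zeros(d.shape,np.uint8);m[v-14:v+14,u-14:u+14]=1
    m&=((hsv[...,2]>thr)&(hsv[...,1]<60)).astype(np.uint8)
    q=plane(c,np.argwhere(m)[:,::-1],h)[:,:2]
    r=cv2.minAreaRect((q*1000).astype(np.float32));print(n,len(q),r,q.mean(0))
    k=P[v-14:v+14,u-14:u+14].reshape(-1,3);k=k[(k[:,2]>.008)&(k[:,2]<.03)];print("  depth",len(k),np.median(k,0),cv2.minAreaRect((k[:,:2]*1000).astype(np.float32)))
# feeder bright pixels
q=P[110:232,255:345].reshape(-1,3)
t=q[(q[:,2]>.03)];print("high",len(t))
tab=t[t[:,0]<t[:,0].min()+.05];print("tab",tab.mean(0),len(tab),tab.max(0),tab.min(0),cv2.minAreaRect((tab[:,:2]*1000).astype(np.float32)))
r=q[(q[:,2]>.012)];print("all",len(r),cv2.minAreaRect((r[:,:2]*1000).astype(np.float32)))
E
```

```text
cage corners [[0.6615 0.1175 0.043 ]
 [0.6416 0.0299 0.043 ]
 [0.7817 0.0865 0.043 ]
 [0.7611 0.0006 0.043 ]]
notchA 122 ((589.9096069335938, -127.27312469482422), (28.916501998901367, 47.88066482543945), 76.40756225585938) [ 0.5879 -0.1263]
  depth 151 [ 0.589  -0.1272  0.0182] ((603.980712890625, -122.69474792480469), (82.459228515625, 45.59321212768555), 17.726701736450195)
ridge 319 ((610.4012451171875, -278.1298828125), (80.68976593017578, 83.02029418945312), 89.46424102783203) [ 0.5935 -0.2775]
  depth 168 [ 0.6026 -0.2801  0.0173] ((603.38916015625, -280.0692138671875), (26.04098892211914, 58.89830017089844), 4.526670455932617)
notchB 136 ((444.30535888671875, -276.054931640625), (44.24540328979492, 31.023357391357422), 66.44021606445312) [ 0.4444 -0.2763]
  depth 168 [ 0.4443 -0.2757  0.018 ] ((444.4700927734375, -276.3467102050781), (45.66180419921875, 32.01809310913086), 66.49047088623047)
nut1 72 ((440.68975830078125, -112.81954956054688), (27.688365936279297, 27.90252685546875), 64.11253356933594) [ 0.4397 -0.1126]
  depth 67 [ 0.4394 -0.113   0.0136] ((441.4269714355469, -111.68510437011719), (26.851272583007812, 26.66532325744629), 1.2634938955307007)
nut2 70 ((543.324462890625, -391.3196716308594), (26.727134704589844, 27.018606185913086), 88.48884582519531) [ 0.5428 -0.3915]
  depth 107 [ 0.5386 -0.3856  0.0136] ((529.5120239257812, -378.851318359375), (40.221458435058594, 62.42947006225586), 66.07990264892578)
high 512
tab [ 0.3529 -0.0264  1.309 ] 36 [ 0.3529 -0.0264  1.309 ] [ 0.3529 -0.0264  1.309 ] ((352.86663818359375, -26.39277458190918), (0.0, 0.0), 0.0)
all 1561 ((574.2443237304688, 67.34223937988281), (225.83395385742188, 424.4719543457031), 84.93406677246094)
```

```bash
cat >> h.py <<'E'
def rel(pos,yaw):
    """increments to put TCP at pos (mm world), tool down, jaw axis at yaw deg (mod 180)"""
    o=get_obs();R=Rn.from_quat(o["tcp_rot"])
    best=None
    for k in(0,180):
        a=np.radians(yaw+k);y=np.array([np.cos(a),np.sin(a),0]);x=np.array([0,0,-1.])
        T=Rn.from_matrix(np.c_[x,y,np.cross(x,y)]);v=(R.inv()*T).as_rotvec()
        if best is None or np.linalg.norm(v)<np.linalg.norm(best):best=v
    s=R.inv().apply(np.array(pos)/1000-o["position"])*1000
    print("turn",best.round(3),"shift",s.round(1),"t",round(o["t"],2),"gap",round(o["finger_gap"],2),"q",o["joint_positions"].round(2))
def st():
    o=get_obs();R=Rn.from_quat(o["tcp_rot"]).as_matrix()
    print("t",round(o["t"],2),"pos",(o["position"]*1000).round(1),"x",R[:,0].round(3),"jawyaw",np.degrees(np.arctan2(R[1,1],R[0,1])).round(2),"F",o["contact_force"].round(1),"gap",round(o["finger_gap"],3))
E
python3 - <<'E'
from h import *
np.set_printoptions(precision=4,suppress=True)
st();c=camera_params("wrist");print(c["K"],"cam pos",-c["R"].T@c["t"],"axes",c["R"])
R=Rn.from_quat(get_obs()["tcp_rot"]);print("cam in tool",R.inv().apply(-c["R"].T@c["t"]-get_obs()["position"]),"cam rows in tool",R.inv().apply(c["R"]))
rel([540,0,330],-13.5)
f=np.load("top0.npz");P=cloud(camera_params("top"),f["d"])
q=P[100:235,250:345].reshape(-1,3);q=q[q[:,2]<.3]
a=np.radians(-13.6);q2=q@np.array([[np.cos(a),-np.sin(a),0],[np.sin(a),np.cos(a),0],[0,0,1]])
t=q2[(q2[:,2]>.05)];print("z>50 in feed axes",len(t),t[np.argsort(t[:,0])][:40])
E
```

```text
t 0.1 pos [196.9 539.9 291.5] x [-0.001 -0.001 -1.   ] jawyaw 69.96 F [ 0.3 -0.2 -0. ] gap 1.0
[[281.8008   0.     322.6339]
 [  0.     281.8008 200.8329]
 [  0.       0.       1.    ]] cam pos [0.1179 0.5677 0.3828] axes [[ 0.343   0.9393 -0.0003]
 [ 0.8977 -0.3277  0.2945]
 [ 0.2765 -0.1012 -0.9557]]
cam in tool [-0.0912 -0.0011 -0.0838] cam rows in tool [[-0.0013  1.      0.0003]
 [-0.2945 -0.0007  0.9557]
 [ 0.9557  0.0012  0.2945]]
turn [1.457 0.001 0.001] shift [ -37.9 -389.7  507.3] t 0.1 gap 1.0 q [ 1.2   0.32  1.57 -0.    1.26 -0.02]
z>50 in feed axes 69 [[0.4453 0.2219 0.0628]
 [0.4454 0.2139 0.054 ]
 [0.4455 0.2102 0.0614]
 [0.4456 0.2264 0.0501]
 [0.4459 0.2428 0.063 ]
 [0.4461 0.2353 0.0521]
 [0.4462 0.2193 0.0609]
 [0.4464 0.2318 0.0572]
 [0.4466 0.2281 0.0637]
 [0.4466 0.2081 0.0558]
 [0.4468 0.2403 0.061 ]
 [0.4468 0.2164 0.0618]
 [0.4469 0.2526 0.0586]
 [0.4473 0.2372 0.0638]
 [0.4473 0.2252 0.0642]
 [0.4474 0.2495 0.0609]
 [0.4478 0.214  0.0589]
 [0.448  0.2344 0.0636]
 [0.4482 0.2468 0.0601]
 [0.4484 0.2111 0.0598]
 [0.4485 0.2233 0.0579]
 [0.4488 0.2317 0.0629]
 [0.449  0.2201 0.0612]
 [0.4491 0.2444 0.0575]
 [0.4493 0.2526 0.064 ]
 [0.4493 0.2086 0.0576]
 [0.4496 0.2413 0.06  ]
 [0.4497 0.2173 0.061 ]
 [0.4499 0.2296 0.0577]
 [0.4499 0.2257 0.0659]
 [0.4502 0.2503 0.0608]
 [0.4504 0.2145 0.0615]
 [0.4504 0.2386 0.0591]
 [0.4509 0.2235 0.0622]
 [0.451  0.2475 0.0607]
 [0.451  0.2356 0.0607]
 [0.4513 0.2121 0.058 ]
 [0.4519 0.2451 0.0578]
 [0.6584 0.2717 0.0502]
 [0.6929 0.2717 0.0507]]
```

Request:
{"fn": "jog_arm", "kwargs": {"increments": [1.457,0,0,-18,-355,484,-1,1.457,0,0,-18,-355,484,-1,1.457,0,0,-18,-355,484,-1,1.457,0,0,-18,-355,484,-1,1.457,0,0,-18,-355,484,-1,1.457,0,0,-18,-355,484,-1,1.457,0,0,-18,-355,484,-1,1.457,0,0,-18,-355,484,-1,1.457,0,0,-18,-355,484,-1,1.457,0,0,-18,-355,484,-1], "force": 25}}

```text
t: 0.93
position: [0.4286, 0.1917, 0.3047]
tcp_rot: [-0.509, -0.491, 0.509, -0.491]
contact_force: [0.8, 0.6, 0.1]
finger_gap: 0.997
```

Run:
```python
from h import *
st();rel([530,40,310],-13.6)
```

```text
t 0.93 pos [428.6 191.7 304.7] x [-0.  0. -1.] jawyaw -2.01 F [0.8 0.6 0.1] gap 0.997
turn [ 0.202 -0.     0.   ] shift [ -5.4 106.6 148.1] t 0.93 gap 1.0 q [0.4  0.14 1.77 0.   1.23 0.43]
```

Request:
{"fn": "jog_arm", "kwargs": {"increments": [0.2,0,0,-5,107,148,-1,0.2,0,0,-5,107,148,-1,0.2,0,0,-5,107,148,-1,0.2,0,0,-5,107,148,-1,0.2,0,0,-5,107,148,-1,0.2,0,0,-5,107,148,-1,0.2,0,0,-5,107,148,-1,0.2,0,0,-5,107,148,-1]}}

```text
t: 1.6
position: [0.53, 0.0433, 0.3093]
tcp_rot: [-0.553, -0.44, 0.554, -0.439]
contact_force: [-0.2, -0.0, -0.6]
finger_gap: 1.003
```

Run:
```python
from h import *
import pickle
st();c=camera_params("wrist");p,d=read_camera("wrist");cv2.imwrite("pics/w1.png",p[:,:,::-1]);pickle.dump((c,p,d),open("w1.pkl","wb"))
```

```text
t 1.6 pos [530.   43.3 309.3] x [-0.002  0.001 -1.   ] jawyaw -13.1 F [-0.2 -0.  -0.6] gap 1.003
```

View pics/w1.png

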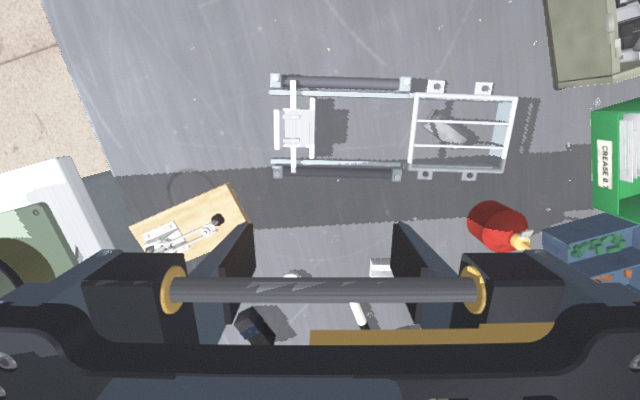

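The wrist view shows the feeder clearly: tab at (277,128), rails at rows about 95 and 163, and the cage at (412-517, 95-170). A ridged die lies diagonally in the cage at (445,130). Next I'll fit the feeder frame from depth.

Run:
```python
from h import *
import pickle
np.set_printoptions(precision=4,suppress=True)
c,p,d=pickle.load(open("w1.pkl","rb"));P=cloud(c,d);g=p.mean(2)
def fitline(q):
    vx,vy,x,y=cv2.fitLine(q[:,:2].astype(np.float32),cv2.DIST_HUBER,0,.001,.001).ravel()
    if vx<0:vx,vy=-vx,-vy
    return np.degrees(np.arctan2(vy,vx)),x,y
# rails: bright pixels z 8..18mm in bands
for nm,(v0,v1,u0,u1),zr in(("railU",(86,104,290,405),(.009,.018)),("railL",(155,170,290,405),(.009,.018)),("tubeU",(70,92,290,395),(.015,.025)),("tubeL",(160,182,290,395),(.015,.025)),("cageU",(90,103,420,512),(.035,.055)),("cageL",(160,175,415,505),(.035,.055)),("mid1",(115,128,420,505),(.036,.055)),("mid2",(140,152,420,505),(.036,.055))):
    q=P[v0:v1,u0:u1].reshape(-1,3);q=q[(q[:,2]>zr[0])&(q[:,2]<zr[1])]
    if len(q)>8:print(nm,len(q),fitline(q),"z",np.median(q[:,2]))
a=np.radians(-13.6);M=np.array([[np.cos(a),-np.sin(a),0],[np.sin(a),np.cos(a),0],[0,0,1]])
q=P[100:160,262:305].reshape(-1,3);q=q[(q[:,2]>.052)&(q[:,2]<.08)]@M
print("tab",len(q),np.percentile(q,[2,50,98],axis=0))
q=P[85:180,405:525].reshape(-1,3);q=q[(q[:,2]>.037)&(q[:,2]<.06)]@M
print("cage",len(q),np.percentile(q,[1,50,99],axis=0))
q=P[110:150,420:475].reshape(-1,3);q=q[(q[:,2]>.009)&(q[:,2]<.028)]
print("ridge",len(q),q.mean(0)@M,cv2.minAreaRect((q[:,:2]*1000).astype(np.float32)))
```

```text
railU 874 (np.float32(-13.2291975), np.float32(0.56876206), np.float32(0.14778332)) z 0.012789589445006633
railL 787 (np.float32(-13.765888), np.float32(0.56112146), np.float32(0.055679206)) z 0.012529631938124897
tubeU 514 (np.float32(-14.300488), np.float32(0.60001796), np.float32(0.15329462)) z 0.01572894648612086
tubeL 415 (np.float32(-15.2604685), np.float32(0.56076187), np.float32(0.042571086)) z 0.015801467400711533
cageU 475 (np.float32(-14.533462), np.float32(0.7214528), np.float32(0.10683756)) z 0.04322007184558907
cageL 448 (np.float32(-14.405264), np.float32(0.7107365), np.float32(0.017649893)) z 0.04322419539102834
mid1 238 (np.float32(-14.64812), np.float32(0.71401954), np.float32(0.07802294)) z 0.042044416705696946
mid2 251 (np.float32(-14.250027), np.float32(0.7142446), np.float32(0.04699768)) z 0.0421270680083799
tab 230 [[0.4463 0.2115 0.0548]
 [0.4498 0.233  0.0605]
 [0.4524 0.2538 0.0621]]
cage 2185 [[0.6135 0.1806 0.0398]
 [0.678  0.236  0.0429]
 [0.74   0.2765 0.0452]]
ridge 796 [0.668  0.2319 0.0163] ((705.65673828125, 68.00234985351562), (26.604379653930664, 59.109893798828125), 43.21638107299805)
```

Run:
```python
from h import *
rel([590,-127,140],-13.6)
```

```text
turn [ 0.01  -0.     0.001] shift [169.4  97.3 152.7] t 1.65 gap 1.0 q [0.06 0.24 1.63 0.   1.27 0.29]
```

Request:
{"fn": "jog_arm", "kwargs": {"increments": [0.01,0,0,30,97,153,-0.45,0.01,0,0,50,97,153,-0.45,0.01,0,0,80,97,153,-0.45,0.01,0,0,110,97,153,-0.45,0.01,0,0,169,97,153,-0.45,0.01,0,0,169,97,153,-0.45,0.01,0,0,169,97,153,-0.45,0.01,0,0,169,97,153,-0.45,0.01,0,0,169,97,153,-0.45]}}

```text
t: 2.4
position: [0.5901, -0.1271, 0.1403]
tcp_rot: [-0.555, -0.438, 0.556, -0.436]
contact_force: [0.6, 0.9, -0.4]
finger_gap: 0.727
```

Run:
```python
from h import *
import pickle
st();rel([590,-127,82],-13.6);c=camera_params("wrist");p,d=read_camera("wrist");cv2.imwrite("pics/w2.png",p[:,:,::-1]);pickle.dump((c,p,d),open("w2.pkl","wb"))
print(proj(c,[[.59,-.127,.02],[.4405,-.1125,.012]]))
```

```text
t 2.4 pos [ 590.1 -127.1  140.3] x [-0.002  0.001 -1.   ] jawyaw -13.64 F [ 0.6  0.9 -0.4] gap 0.727
turn [-0.001 -0.     0.002] shift [58.3  0.   0. ] t 2.4 gap 0.73 q [-0.23  0.49  1.7   0.    0.95  0.01]
[[322.93201626 222.06542978]
 [151.26533902 241.12033342]]
```

View pics/w2.png

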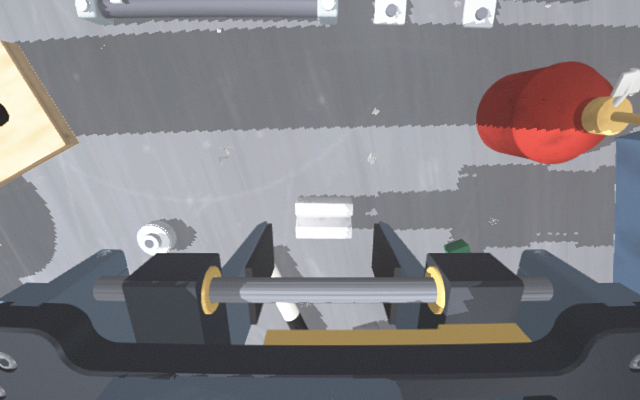

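The die sits at (324,221), square between the fingers and matching the prediction of (323,222). The nut is at (155,238). I'll descend, grip and lift.

Request:
{"fn": "jog_arm", "kwargs": {"increments": [0,0,0,30,0,0,-0.45,0,0,0,50,0,0,-0.45,0,0,0,58,0,0,-0.45,0,0,0,58,0,0,-0.45,0,0,0,58,0,0,0.2,0,0,0,58,0,0,0.2,0,0,0,58,0,0,0.2,0,0,0,58,0,0,0.2,0,0,0,50,0,0,0.2,0,0,0,20,0,0,0.2], "force": 30}}

```text
t: 3.28
position: [0.5879, -0.1278, 0.1176]
tcp_rot: [-0.554, -0.439, 0.558, -0.434]
contact_force: [-0.6, 0.4, -1.4]
finger_gap: 0.501
```

Run:
```python
from h import *
st()
a=np.radians(-14.4);e=np.array([np.cos(a),np.sin(a)]);n=np.array([-e[1],e[0]])
t=1000*(np.array([.5914,.0948])+.015*n);print(t)
rel([t[0],t[1],140],-14.4);rel([t[0],t[1],84],-14.4)
```

```text
t 3.28 pos [ 587.9 -127.8  117.6] x [-0.009  0.002 -1.   ] jawyaw -13.7 F [-0.6  0.4 -1.4] gap 0.501
[595.13034831 109.32874742]
turn [0.012 0.    0.009] shift [ -21.9  -49.4 -232.1] t 3.28 gap 0.5 q [-0.23  0.52  1.72  0.    0.91  0.01]
turn [0.012 0.    0.009] shift [  34.1  -48.8 -232.1] t 3.28 gap 0.5 q [-0.23  0.52  1.72  0.    0.91  0.01]
```

Request:
{"fn": "jog_arm", "kwargs": {"increments": [0.012,0,0,-21,-10,-40,0.2,0.012,0,0,-21,-20,-80,0.2,0.012,0,0,-21,-28,-120,0.2,0.012,0,0,-21,-36,-160,0.2,0.012,0,0,-21,-44,-200,0.2,0.012,0,0,-21,-49,-232,0.2,0.012,0,0,-21,-49,-232,0.2,0.012,0,0,-21,-49,-232,0.2,0.012,0,0,-21,-49,-232,0.2]}}

```text
t: 4.03
position: [0.5977, 0.1084, 0.142]
tcp_rot: [-0.558, -0.434, 0.559, -0.434]
contact_force: [-0.3, -0.6, -1.0]
finger_gap: 0.498
```

Run:
```python
from h import *
import pickle
st();rel([595.1,109.3,82.5],-14.4);c=camera_params("wrist");p,d=read_camera("wrist");cv2.imwrite("pics/w3.png",p[:,:,::-1]);pickle.dump((c,p,d),open("w3.pkl","wb"))
```

```text
t 4.03 pos [597.7 108.4 142. ] x [-0. -0. -1.] jawyaw -14.35 F [-0.3 -0.6 -1. ] gap 0.498
turn [0.001 0.    0.   ] shift [59.5 -2.7 -0.3] t 4.03 gap 0.5 q [ 0.16  0.5   1.69 -0.    0.96  0.41]
```

View pics/w3.png

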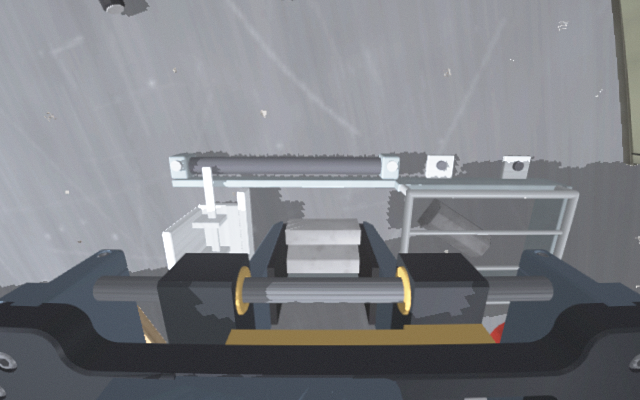

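The die is held over the channel, with the pusher on the left and the cage mouth on the right, both clear. I'll lower it, release and lift.

Request:
{"fn": "jog_arm", "kwargs": {"increments": [0,0,0,30,-2.5,0,0.2,0,0,0,50,-2.5,0,0.2,0,0,0,59,-2.5,0,0.2,0,0,0,59.5,-2.5,0,0.2,0,0,0,59.5,-2.5,0,0.2,0,0,0,59.5,-2.5,0,-0.3,0,0,0,59.5,-2.5,0,-0.3,0,0,0,59.5,-2.5,0,-0.3,0,0,0,40,-2.5,0,-0.3,0,0,0,0,-2.5,0,-0.3]}}

```text
t: 4.92
position: [0.5926, 0.1086, 0.1379]
tcp_rot: [-0.555, -0.435, 0.562, -0.432]
contact_force: [1.2, 0.5, -0.2]
finger_gap: 0.647
```

Run:
```python
from h import *
st()
a=np.radians(-14.4);e=np.array([np.cos(a),np.sin(a)]);n=np.array([-e[1],e[0]]);L=np.array([591.4,94.8])
for u in(-150,-122,6,14):
    t=L+u*e;print(u,t);rel([*t,140],-14.4);
```

```text
t 4.92 pos [592.6 108.6 137.9] x [-0.011 -0.002 -1.   ] jawyaw -14.39 F [ 1.2  0.5 -0.2] gap 0.647
-150 [446.11252583 132.10348307]
turn [0.    0.004 0.01 ] shift [  -0.5 -147.8   13.7] t 4.92 gap 0.65 q [0.16 0.5  1.7  0.   0.95 0.41]
-122 [473.23285434 125.14016623]
turn [0.    0.004 0.01 ] shift [  -0.8 -119.8   13.7] t 4.92 gap 0.65 q [0.16 0.5  1.7  0.   0.95 0.41]
6 [597.21149897  93.30786068]
turn [0.    0.004 0.01 ] shift [-2.1  8.2 13.7] t 4.92 gap 0.65 q [0.16 0.5  1.7  0.   0.95 0.41]
14 [604.96016426  91.31834158]
turn [0.    0.004 0.01 ] shift [-2.2 16.2 13.7] t 4.92 gap 0.65 q [0.16 0.5  1.7  0.   0.95 0.41]
```

Request:
{"fn": "jog_arm", "kwargs": {"increments": [0,0,0,-25,0,3,1,0,0,0,-30,0,5,1,0,0,0,-30,-40,14,1,0,0,0,-30,-80,14,1,0,0,0,-30,-120,14,1,0,0,0,-30,-147,14,1,0,0,0,-20,-147,14,1,0,0,0,10,-147,14,1,0,0,0,26,-147,14,1,0,0,0,26,-147,14,1]}}

```text
t: 5.75
position: [0.4471, 0.1316, 0.1129]
tcp_rot: [-0.556, -0.435, 0.561, -0.433]
contact_force: [-1.6, 0.4, 0.4]
finger_gap: 0.007
```

```bash
cat >> h.py <<'E'
A=np.radians(-14.4);E_=np.array([np.cos(A),np.sin(A)]);N_=np.array([-E_[1],E_[0]]);L0=np.array([591.4,94.8])
def uv():
    d=get_obs()["position"][:2]*1000-L0;print("TCP u,v",(d@E_).round(1),(d@N_).round(1))
E
python3 - <<'E'
from h import *
st();uv();t=L0+5*E_;rel([*t,112],-14.4)
E
```

```text
t 5.75 pos [447.1 131.6 112.9] x [-0.007 -0.002 -1.   ] jawyaw -14.37 F [-1.6  0.4  0.4] gap 0.007
TCP u,v -149.0 -0.2
turn [0.001 0.003 0.006] shift [-1.00e-01  1.54e+02 -1.00e-01] t 5.75 gap 0.01 q [0.26 0.35 2.05 0.   0.75 0.51]
```

Request:
{"fn": "jog_arm", "kwargs": {"increments": [0,0,0,0,15,0,1,0,0,0,0,30,0,1,0,0,0,0,45,0,1,0,0,0,0,60,0,1,0,0,0,0,75,0,1,0,0,0,0,90,0,1,0,0,0,0,105,0,1,0,0,0,0,120,0,1,0,0,0,0,132,0,1,0,0,0,0,142,0,1]}}

```text
t: 6.58
position: [0.5845, 0.0972, 0.1159]
tcp_rot: [-0.557, -0.435, 0.561, -0.431]
contact_force: [-9.4, 2.9, 7.1]
finger_gap: 0.004
```

Run:
```python
from h import *
st();uv()
```

```text
t 6.58 pos [584.5  97.2 115.9] x [-0.009  0.001 -1.   ] jawyaw -14.46 F [-9.4  2.9  7.1] gap 0.004
TCP u,v -7.2 0.6
```

Request:
{"fn": "jog_arm", "kwargs": {"increments": [0,0,0,0,5,0,1,0,0,0,0,9,0,1,0,0,0,0,12,0,1,0,0,0,0,14,0,1,0,0,0,0,14,0,1]}}

```text
t: 7.0
position: [0.5977, 0.0938, 0.1159]
tcp_rot: [-0.557, -0.435, 0.561, -0.431]
contact_force: [-8.7, 1.6, 4.8]
finger_gap: 0.007
```

Run:
```python
from h import *
st();uv()
```

```text
t 7.0 pos [597.7  93.8 115.9] x [-0.008  0.001 -1.   ] jawyaw -14.44 F [-8.7  1.6  4.8] gap 0.007
TCP u,v 6.4 0.6
```

Request:
{"fn": "jog_arm", "kwargs": {"increments": [0,0,0,0,1,0,1,0,0,0,0,2,0,1,0,0,0,0,3,0,1,0,0,0,0,3,0,1,0,0,0,0,3,0,1]}}

```text
t: 7.42
position: [0.6002, 0.0932, 0.1159]
tcp_rot: [-0.557, -0.435, 0.561, -0.431]
contact_force: [-8.6, 3.2, 4.5]
finger_gap: 0.006
```

Run:
```python
from h import *
st();uv()
```

```text
t 7.42 pos [600.2  93.2 115.9] x [-0.009  0.001 -1.   ] jawyaw -14.43 F [-8.6  3.2  4.5] gap 0.006
TCP u,v 8.9 0.6
```

Request:
{"fn": "jog_arm", "kwargs": {"increments": [0,0,0,0,1,0,1,0,0,0,0,2,0,1,0,0,0,0,3,0,1,0,0,0,0,4,0,1,0,0,0,0,4,0,1]}}

```text
t: 7.83
position: [0.6031, 0.0924, 0.1159]
tcp_rot: [-0.556, -0.436, 0.562, -0.43]
contact_force: [-11.0, 3.2, 6.7]
finger_gap: 0.003
```

Run:
```python
from h import *
import pickle
st();uv();c=camera_params("wrist");p,d=read_camera("wrist");cv2.imwrite("pics/w4.png",p[:,:,::-1]);pickle.dump((c,p,d),open("w4.pkl","wb"))
```

```text
t 7.83 pos [603.1  92.4 115.9] x [-0.012  0.001 -1.   ] jawyaw -14.45 F [-11.    3.2   6.7] gap 0.003
TCP u,v 11.9 0.6
```

View pics/w4.png

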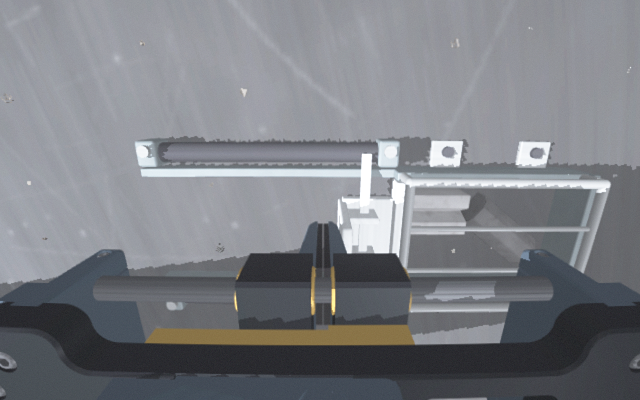

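The die is inside the cage at (440,205), and the pusher face is at the mouth, around column 398. The force is only now rising, so I'll press a little further to be sure of reaching the stop.

Request:
{"fn": "jog_arm", "kwargs": {"increments": [0,0,0,0,2,0,1,0,0,0,0,4,0,1,0,0,0,0,5,0,1,0,0,0,0,5,0,1]}}

```text
t: 8.22
position: [0.6039, 0.0922, 0.1159]
tcp_rot: [-0.554, -0.438, 0.565, -0.427]
contact_force: [-21.5, 8.2, 14.8]
finger_gap: 0.003
```

Run:
```python
from h import *
st();uv()
```

```text
t 8.22 pos [603.9  92.2 115.9] x [-0.022  0.003 -1.   ] jawyaw -14.49 F [-21.5   8.2  14.8] gap 0.003
TCP u,v 12.8 0.6
```

Run:
```python
from h import *
import pickle
st()
for f,(v0,v1,u0,u1) in(("w1.pkl",(84,94,286,300)),("w4.pkl",(154,168,358,374))):
    c,p,d=pickle.load(open(f,"rb"));m=(p[v0:v1,u0:u1].mean(2)>190)
    px=np.argwhere(m)[:,::-1]+[u0,v0];q=(plane(c,px,.02)[:,:2]*1000-L0)
    P=cloud(c,d)[v0:v1,u0:u1][m];print(f,m.sum(),"u",np.median(q@E_),"v",np.median(q@N_),"z",np.median(P[:,2]), "u from depth",np.median((P[:,:2]*1000-L0)@E_))
```

```text
t 8.22 pos [603.9  92.2 115.9] x [-0.022  0.003 -1.   ] jawyaw -14.49 F [-21.5   8.2  14.8] gap 0.003
w1.pkl 77 u -88.53836512471774 v 46.99197122951833 z 0.01825054071508364 u from depth -88.67150983892357
w4.pkl 151 u 39.70530140600232 v 53.60492125142166 z 0.018482301931922795 u from depth 39.871567603456434
```

Measured travel is 128 mm, so the slide is at its stop. Now I'll let it back.

Request:
{"fn": "jog_arm", "kwargs": {"increments": [0,0,0,0,-10,0,1,0,0,0,0,-28,0,1,0,0,0,0,-46,0,1,0,0,0,0,-64,0,1,0,0,0,0,-82,0,1,0,0,0,0,-100,0,1,0,0,0,0,-118,0,1,0,0,0,0,-135,0,1,0,0,0,0,-152,0,1,0,0,0,0,-168,0,1]}}

```text
t: 9.05
position: [0.449, 0.1324, 0.1164]
tcp_rot: [0.559, 0.433, -0.558, 0.433]
contact_force: [-0.4, -0.6, 0.0]
finger_gap: 0.007
```

Run:
```python
from h import *
import pickle
st();uv()
c,p,d=pickle.load(open("w2.pkl","rb"))
v0,v1,u0,u1=215,262,130,182
P=cloud(c,d)[v0:v1,u0:u1].reshape(-1,3);k=(P[:,2]>.007)&(P[:,2]<.025)
q=P[k];print("nut wrist",k.sum(),cv2.minEnclosingCircle((q[:,:2]*1000).astype(np.float32)),np.median(q,0))
t=q[q[:,2]>.0155];print("collar",len(t),t.mean(0))
rel([440.5,-112.5,200],-14.4)
```

```text
t 9.05 pos [449.  132.4 116.4] x [ 0.001  0.    -1.   ] jawyaw -14.4 F [-0.4 -0.6  0. ] gap 0.007
TCP u,v -147.3 1.0
nut wrist 875 ((441.0252990722656, -112.25862121582031), 16.03951644897461) [ 0.44500065 -0.11055035  0.01098638]
collar 236 [ 0.44164924 -0.11246751  0.01679992]
turn [ 0.    -0.001 -0.001] shift [-83.7  52.7 239.2] t 9.05 gap 0.01 q [0.26 0.35 2.04 0.   0.75 0.51]
```

Request:
{"fn": "jog_arm", "kwargs": {"increments": [0,0,0,-40,0,0,-0.45,0,0,0,-80,4,10,-0.45,0,0,0,-84,12,50,-0.45,0,0,0,-84,20,90,-0.45,0,0,0,-84,28,130,-0.45,0,0,0,-84,38,170,-0.45,0,0,0,-84,46,210,-0.45,0,0,0,-60,53,239,-0.45,0,0,0,-30,53,239,-0.45,0,0,0,-20,53,239,-0.45]}}

```text
t: 9.88
position: [0.4401, -0.1142, 0.1338]
tcp_rot: [-0.559, -0.433, 0.56, -0.431]
contact_force: [-0.3, 0.7, -0.2]
finger_gap: 0.699
```

Run:
```python
from h import *
import pickle
st();c=camera_params("wrist");p,d=read_camera("wrist");cv2.imwrite("pics/w5.png",p[:,:,::-1])
P=cloud(c,d);q=P.reshape(-1,3);k=(np.hypot(q[:,0]-.441,q[:,1]+.1124)<.022)&(q[:,2]>.007)&(q[:,2]<.025);q=q[k]
print(len(q),cv2.minEnclosingCircle((q[:,:2]*1000).astype(np.float32)));t=q[q[:,2]>.0155];print("collar",t.mean(0),len(t))
rel([441,-112.4,80.5],-14.4)
```

```text
t 9.88 pos [ 440.1 -114.2  133.8] x [-0.003  0.001 -1.   ] jawyaw -14.62 F [-0.3  0.7 -0.2] gap 0.699
1003 ((440.8526306152344, -112.11258697509766), 15.449305534362793)
collar [ 0.44121956 -0.11205281  0.016729  ] 274
turn [-0.002 -0.     0.006] shift [52.5  1.6 -1.2] t 9.93 gap 0.72 q [-0.28  0.31  2.05  0.    0.79 -0.02]
```

View pics/w5.png

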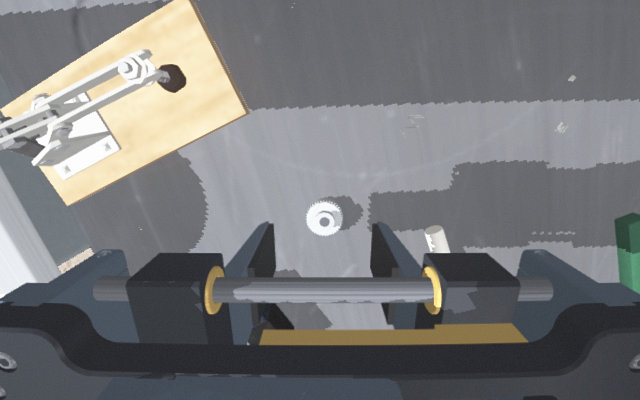

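The nut is centred at (324,219) between the fingers, and the case at (280,310) and the clamp block are clear. Descending to grip.

Request:
{"fn": "jog_arm", "kwargs": {"increments": [0,0,0,25,1,-2,-0.45,0,0,0,45,1,-2,-0.45,0,0,0,52,1,-2,-0.45,0,0,0,52,1,-2,-0.45,0,0,0,52,1,-2,0.6,0,0,0,52,1,-2,0.6,0,0,0,52,1,-2,0.6,0,0,0,52,1,-2,0.6,0,0,0,45,1,-2,0.6,0,0,0,15,1,-2,0.6]}}

```text
t: 10.77
position: [0.4407, -0.1101, 0.1188]
tcp_rot: [-0.557, -0.436, 0.56, -0.431]
contact_force: [-0.0, 0.1, -0.7]
finger_gap: 0.326
```

Run:
```python
from h import *
st();uv()
t=L0+5*E_-20*N_;print(t);rel([*t,150],-14.4)
```

```text
t 10.77 pos [ 440.7 -110.1  118.8] x [-0.008  0.002 -1.   ] jawyaw -14.37 F [-0.   0.1 -0.7] gap 0.326
TCP u,v -95.0 -236.0
[591.26911806  74.18488734]
turn [ 0.    -0.     0.008] shift [ -32.    99.8 -215.9] t 10.77 gap 0.33 q [-0.27  0.33  2.07  0.    0.75 -0.02]
```

Request:
{"fn": "jog_arm", "kwargs": {"increments": [0,0,0,-32,8,-20,0.6,0,0,0,-32,24,-55,0.6,0,0,0,-32,40,-90,0.6,0,0,0,-32,56,-125,0.6,0,0,0,-32,72,-160,0.6,0,0,0,-32,88,-193,0.6,0,0,0,-32,100,-216,0.6,0,0,0,-32,100,-216,0.6,0,0,0,-32,100,-216,0.6,0,0,0,-32,100,-216,0.6]}}

```text
t: 11.6
position: [0.5927, 0.0732, 0.1529]
tcp_rot: [-0.558, -0.434, 0.559, -0.433]
contact_force: [0.3, -0.1, -1.1]
finger_gap: 0.198
```

Run:
```python
from h import *
st();uv();t=L0+5*E_-20*N_;rel([*t,81.5],-14.4);c=camera_params("wrist");p,d=read_camera("wrist");cv2.imwrite("pics/w6.png",p[:,:,::-1])
```

```text
t 11.6 pos [592.7  73.2 152.9] x [-0.001 -0.    -1.   ] jawyaw -14.37 F [ 0.3 -0.1 -1.1] gap 0.198
TCP u,v 6.6 -20.6
turn [0.001 0.001 0.001] shift [71.4 -1.5 -0.6] t 11.6 gap 0.2 q [ 0.1   0.47  1.7  -0.    0.97  0.35]
```

View pics/w6.png

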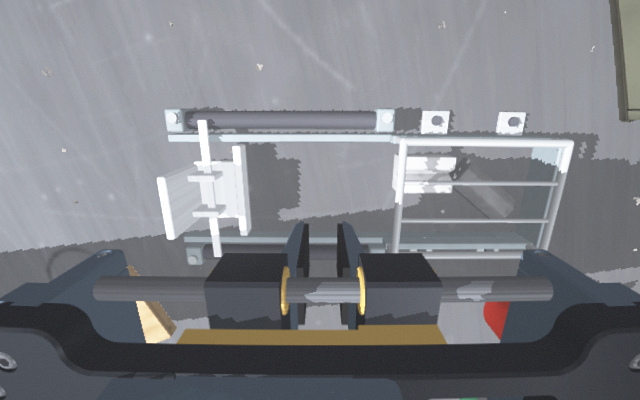

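The gap reads 0.198, which is the fully reached closing target, so the nut slipped out on the way. The die is safe in the cage at (425,175) and the slide is back at rest. I'll look for the nut.

Run:
```python
from h import *
np.set_printoptions(precision=4,suppress=True)
f=np.load("top0.npz");c=camera_params("top");p,d=read_camera("top");np.savez("top1.npz",p=p,d=d)
P=cloud(c,d)
for nm,(pp,dd) in(("top",(p,d)),):
    Z=P[...,2];Z0=cloud(c,f["d"])[...,2]
    m=((Z>.006)&(Z<.03)&(np.abs(pp.astype(int).sum(2)-f["p"].astype(int).sum(2))>90)).astype(np.uint8)
    n,l,s,ce=cv2.connectedComponentsWithStats(m)
    for i in range(1,n):
        if s[i,4]>12:
            q=P[l==i];print(s[i],np.median(q,0),pp[l==i].mean(0))
```

```text
[164 174  41   6  85] [0.6075 0.4151 0.0144] [133.1882 131.4941 125.0824]
[   0  300  123   91 6757] [0.1157 0.7651 0.017 ] [133.538  126.2982 110.7326]
[351 352   6   8  23] [ 0.0881 -0.0947  0.0113] [81.913  90.5217 82.3478]
[286 361   8   8  46] [0.063  0.0882 0.011 ] [80.4348 90.1739 81.087 ]
[315 360  37  16 118] [ 0.0567 -0.0434  0.0113] [81.6186 90.839  82.1356]
[294 368   8  10  38] [0.0433 0.0661 0.0106] [111.6053 126.3421 113.1316]
```

Run:
```python
from h import *
np.set_printoptions(precision=4,suppress=True)
c=camera_params("top");f=np.load("top1.npz");p,d=f["p"],f["d"]
print("old spot",p[226:240:2,355:369:2].mean(2))
P=cloud(c,d);g=p.astype(int);b=((g.sum(2)>330)&(g.max(2)-g.min(2)<40)&(P[...,2]<.035)).astype(np.uint8)
b[:130]=0;b[300:]=0;b[:,:230]=0
n,l,s,ce=cv2.connectedComponentsWithStats(b)
for i in range(1,n):
    if s[i,4]>15:print(s[i],plane(c,[ce[i]],.012))
cs=camera_params("scene");p2,d2=read_camera("scene");np.savez("scene1.npz",p=p2,d=d2);f0=np.load("scene0.npz")
P2=cloud(cs,d2);P0=cloud(cs,f0["d"])
m=((np.abs(p2.astype(int).sum(2)-f0["p"].astype(int).sum(2))>60)&(P2[...,2]>.005)&(P2[...,2]<.024)).astype(np.uint8)
n,l,s,ce=cv2.connectedComponentsWithStats(m)
for i in range(1,n):
    if s[i,4]>15:print("scene",s[i],np.median(P2[l==i],0),p2[l==i].mean(0))
st()
```

```text
old spot [[ 85.      75.6667  60.      60.3333  60.3333  58.3333  84.3333]
 [ 84.3333  61.3333 124.3333  92.6667  83.3333  58.6667  81.3333]
 [ 85.6667 118.6667 145.3333 124.3333 118.     132.3333  86.3333]
 [ 87.     154.     141.6667  82.3333 148.     154.6667  85.    ]
 [ 87.3333 153.     141.     146.     156.3333 147.6667  88.    ]
 [ 84.6667 107.6667 155.3333 157.3333 162.      95.3333  87.    ]
 [ 88.3333  88.3333  95.3333 114.      88.6667  88.3333  88.3333]]
[601 130  26   3  69] [[ 0.7595 -0.8761  0.012 ]]
[628 130  10   3  26] [[ 0.7594 -0.9344  0.012 ]]
[598 134  13   6  46] [[ 0.7411 -0.8442  0.012 ]]
[618 134  19   6  76] [[ 0.7408 -0.9164  0.012 ]]
[470 138   7   7  39] [[ 0.7225 -0.4518  0.012 ]]
[508 144   8   7  38] [[ 0.706  -0.5673  0.012 ]]
[ 593  158   41  137 1910] [[ 0.4505 -0.8453  0.012 ]]
[410 180   8   3  19] [[ 0.5979 -0.2699  0.012 ]]
[450 195  10  10  68] [[ 0.5429 -0.3914  0.012 ]]
[373 200  24   7 118] [[ 0.5304 -0.1827  0.012 ]]
[523 202  39  20 306] [[ 0.5111 -0.6478  0.012 ]]
[411 225  15  10  75] [[ 0.4524 -0.2813  0.012 ]]
[356 228  10  11  69] [
[... 247 characters left out ...]
] [[ 0.2666 -0.6793  0.012 ]]
scene [ 12   9  66  20 201] [0.7237 2.6394 0.0143] [131.5274 136.209  140.791 ]
scene [228 141  25  15  56] [0.6071 0.4126 0.0157] [154.5536 149.6786 137.5357]
scene [   0  147   57   62 1310] [0.0274 0.8511 0.0187] [159.755  150.9038 134.7061]
scene [322 172  13  10  63] [0.6919 0.0771 0.0181] [128.619  132.8413 139.9206]
scene [318 174  10  11  52] [0.6634 0.0894 0.014 ] [150.     154.7692 163.1154]
scene [ 89 322  25  27 383] [-0.0796  0.0743  0.0121] [130.2794 148.3864 137.5744]
scene [203 330  10   9  42] [ 0.0879 -0.095   0.0127] [ 91.5    101.9524  96.5   ]
t 11.75 pos [592.6  72.5 153. ] x [-0.001 -0.    -1.   ] jawyaw -14.46 F [ 0.2 -0.   1.1] gap 0.199
```

The nut never left its spot at (440,-113). I had lifted before the fingers finished closing. I'll go back and allow more closing rows.

Run:
```python
from h import *
rel([441,-112.2,140],-14.4)
```

```text
turn [-0.001  0.     0.001] shift [  13.1 -100.7  216.7] t 11.75 gap 0.2 q [ 0.1   0.47  1.7  -0.    0.97  0.35]
```

Request:
{"fn": "jog_arm", "kwargs": {"increments": [0,0,0,0,-16,35,-0.45,0,0,0,0,-32,70,-0.45,0,0,0,0,-48,105,-0.45,0,0,0,0,-64,140,-0.45,0,0,0,0,-80,175,-0.45,0,0,0,0,-95,206,-0.45,0,0,0,13,-101,217,-0.45,0,0,0,13,-101,217,-0.45,0,0,0,13,-101,217,-0.45,0,0,0,13,-101,217,-0.45]}}

```text
t: 12.58
position: [0.4424, -0.1115, 0.1403]
tcp_rot: [0.559, 0.433, -0.558, 0.434]
contact_force: [-0.5, 0.1, -0.7]
finger_gap: 0.725
```

Run:
```python
from h import *
st();rel([441,-112.2,80.5],-14.4)
```

```text
t 12.58 pos [ 442.4 -111.5  140.3] x [ 0.001  0.    -1.   ] jawyaw -14.41 F [-0.5  0.1 -0.7] gap 0.725
turn [-0.    -0.    -0.001] shift [59.8 -1.3  1. ] t 12.58 gap 0.73 q [-0.27  0.3   2.04  0.    0.8  -0.02]
```

Request:
{"fn": "jog_arm", "kwargs": {"increments": [0,0,0,30,-1,1,-0.45,0,0,0,50,-1,1,-0.45,0,0,0,60,-1,1,-0.45,0,0,0,60,-1,1,-0.45,0,0,0,60,-1,1,0.8,0,0,0,60,-1,1,0.8,0,0,0,60,-1,1,0.8,0,0,0,60,-1,1,0.8,0,0,0,60,-1,1,0.8,0,0,0,60,-1,1,0.8]}}

```text
t: 13.42
position: [0.4408, -0.1122, 0.0799]
tcp_rot: [0.559, 0.433, -0.558, 0.434]
contact_force: [0.5, -0.4, 0.7]
finger_gap: 0.316
```

Request:
{"fn": "jog_arm", "kwargs": {"increments": [0,0,0,0,0,0,0.8,0,0,0,0,0,0,0.8,0,0,0,0,0,0,0.8,0,0,0,-20,0,0,0.8,0,0,0,-50,0,0,0.8,0,0,0,-70,0,0,0.8,0,0,0,-70,0,0,0.8,0,0,0,-70,0,0,0.8]}}

```text
t: 14.08
position: [0.4408, -0.1124, 0.1503]
tcp_rot: [0.559, 0.433, -0.558, 0.434]
contact_force: [0.2, 0.5, -1.3]
finger_gap: 0.31
```

Run:
```python
from h import *
st();t=L0+5*E_-20*N_;rel([*t,150],-14.4)
```

```text
t 14.08 pos [ 440.8 -112.4  150.3] x [ 0.002 -0.001 -1.   ] jawyaw -14.38 F [ 0.2  0.5 -1.3] gap 0.31
turn [ 0.     0.    -0.002] shift [   0.5   99.4 -218.1] t 14.08 gap 0.31 q [-0.27  0.28  2.03 -0.    0.82 -0.02]
```

Request:
{"fn": "jog_arm", "kwargs": {"increments": [0,0,0,0,16,-35,0.8,0,0,0,0,32,-70,0.8,0,0,0,0,48,-105,0.8,0,0,0,0,64,-140,0.8,0,0,0,0,80,-175,0.8,0,0,0,0,95,-206,0.8,0,0,0,0,99.5,-218,0.8,0,0,0,0,99.5,-218,0.8,0,0,0,0,99.5,-218,0.8,0,0,0,0,99.5,-218,0.8]}}

```text
t: 14.92
position: [0.5895, 0.0732, 0.1484]
tcp_rot: [-0.558, -0.434, 0.56, -0.433]
contact_force: [0.3, -0.6, -0.4]
finger_gap: 0.31
```

Run:
```python
from h import *
st();uv();t=L0+5*E_-20*N_;rel([*t,81],-14.4)
```

```text
t 14.92 pos [589.5  73.2 148.4] x [-0.004 -0.001 -1.   ] jawyaw -14.41 F [ 0.3 -0.6 -0.4] gap 0.31
TCP u,v 3.5 -21.4
turn [-0.     0.002  0.003] shift [67.4  1.7 -1.5] t 14.92 gap 0.31 q [ 0.1   0.47  1.71 -0.    0.96  0.36]
```

Request:
{"fn": "jog_arm", "kwargs": {"increments": [0,0,0,30,1,-1,0.8,0,0,0,55,1,-1,0.8,0,0,0,67,1,-1,0.8,0,0,0,68,1,-1,0.8,0,0,0,68,1,-1,0.8,0,0,0,68,1,-1,0,0,0,0,68,1,-1,0,0,0,0,68,1,-1,0,0,0,0,68,1,-1,0,0,0,0,68,1,-1,0]}}

```text
t: 15.75
position: [0.5925, 0.075, 0.0823]
tcp_rot: [0.559, 0.433, -0.558, 0.434]
contact_force: [0.5, -0.4, -0.6]
finger_gap: 0.5
```

Request:
{"fn": "jog_arm", "kwargs": {"increments": [0,0,0,-30,0,0,0,0,0,0,-70,0,0,0,0,0,0,-90,0,0,0,0,0,0,-90,0,0,0]}}

```text
t: 16.08
position: [0.595, 0.0754, 0.1773]
tcp_rot: [0.562, 0.432, -0.555, 0.436]
contact_force: [-0.5, 0.1, 0.7]
finger_gap: 0.503
```

Run:
```python
from h import *
st();uv();c=camera_params("wrist");p,d=read_camera("wrist");cv2.imwrite("pics/w7.png",p[:,:,::-1])
P=cloud(c,d);q=P.reshape(-1,3);q=q.copy();q[:,:2]=np.c_[(q[:,:2]*1000-L0)@E_,(q[:,:2]*1000-L0)@N_]
k=(abs(q[:,0])<50)&(abs(q[:,1])<38)&(q[:,2]>.006)&(q[:,2]<.03);r=q[k];print(len(r),"channel pts",np.percentile(r,[2,50,98],axis=0).round(3) if len(r) else "")
rel([*(L0-148*E_),165],-14.4)
```

```text
t 16.08 pos [595.   75.4 177.3] x [ 0.011  0.001 -1.   ] jawyaw -14.37 F [-0.5  0.1  0.7] gap 0.503
TCP u,v 8.3 -17.9
730 channel pts [[-8.0040e+00 -3.3195e+01  7.0000e-03]
 [ 5.5320e+00 -1.7945e+01  1.1000e-02]
 [ 1.9010e+01 -5.9670e+00  1.8000e-02]]
turn [ 0.    -0.002 -0.006] shift [   8.7 -155.1  -18.5] t 16.13 gap 0.5 q [0.11 0.45 1.68 0.   1.01 0.36]
```

View pics/w7.png

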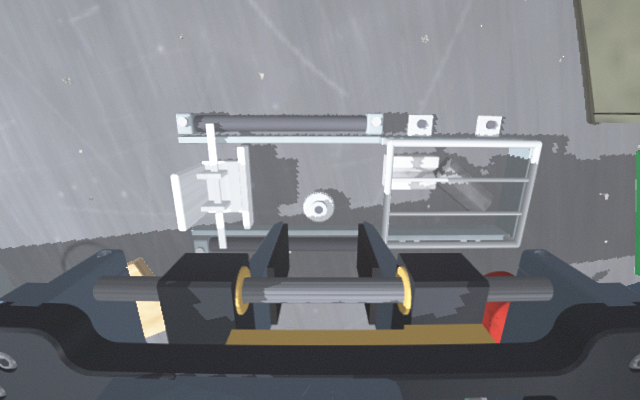

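The nut lies in the channel at (318,207), beside the line of the notch die at (415,172), with the ridge die behind it at (465,185). Second push.

Request:
{"fn": "jog_arm", "kwargs": {"increments": [0,0,0,8,-20,-18,1,0,0,0,8,-60,-18,1,0,0,0,8,-100,-18,1,0,0,0,8,-140,-18,1,0,0,0,9,-155,-18,1,0,0,0,30,-155,-18,1,0,0,0,55,-155,-18,1,0,0,0,61,-155,-18,1,0,0,0,61,-155,-18,1,0,0,0,61,-155,-18,1]}}

```text
t: 16.97
position: [0.4466, 0.1308, 0.1103]
tcp_rot: [-0.558, -0.434, 0.559, -0.433]
contact_force: [1.2, -0.4, 0.5]
finger_gap: 0.004
```

Run:
```python
from h import *
st();uv();rel([*(L0),112],-14.4)
```

```text
t 16.97 pos [446.6 130.8 110.3] x [-0.002 -0.    -1.   ] jawyaw -14.39 F [ 1.2 -0.4  0.5] gap 0.004
TCP u,v -149.3 -1.1
turn [0.    0.001 0.001] shift [ -1.9 149.2  -1.1] t 16.97 gap 0.0 q [0.26 0.36 2.06 0.   0.73 0.51]
```

Request:
{"fn": "jog_arm", "kwargs": {"increments": [0,0,0,-2,15,-1,1,0,0,0,-2,30,-1,1,0,0,0,-2,45,-1,1,0,0,0,-2,60,-1,1,0,0,0,-2,75,-1,1,0,0,0,-2,90,-1,1,0,0,0,-2,105,-1,1,0,0,0,-2,120,-1,1,0,0,0,-2,132,-1,1,0,0,0,-2,144,-1,1]}}

```text
t: 17.8
position: [0.5847, 0.0966, 0.1138]
tcp_rot: [-0.558, -0.435, 0.56, -0.431]
contact_force: [-8.2, 3.4, 6.8]
finger_gap: 0.004
```

Request:
{"fn": "jog_arm", "kwargs": {"increments": [0,0,0,0,5,0,1,0,0,0,0,10,0,1,0,0,0,0,14,0,1,0,0,0,0,17,0,1,0,0,0,0,18,0,1]}}

```text
t: 18.22
position: [0.6018, 0.0921, 0.1138]
tcp_rot: [-0.558, -0.435, 0.56, -0.432]
contact_force: [-9.0, 3.0, 7.1]
finger_gap: 0.004
```

Run:
```python
from h import *
st();uv()
```

```text
t 18.22 pos [601.8  92.1 113.8] x [-0.006  0.001 -1.   ] jawyaw -14.45 F [-9.   3.   7.1] gap 0.004
TCP u,v 10.8 0.0
```

Stop was at TCP u ≈ 12–12.8 last time, so I'll press the last few millimetres.

Request:
{"fn": "jog_arm", "kwargs": {"increments": [0,0,0,0,2,0,1,0,0,0,0,4,0,1,0,0,0,0,6,0,1,0,0,0,0,6,0,1,0,0,0,0,6,0,1]}}

```text
t: 18.63
position: [0.6032, 0.0918, 0.1138]
tcp_rot: [-0.555, -0.437, 0.563, -0.429]
contact_force: [-19.1, 7.5, 14.0]
finger_gap: 0.008
```

Run:
```python
from h import *
st();uv()
```

```text
t 18.63 pos [603.2  91.8 113.8] x [-0.016  0.003 -1.   ] jawyaw -14.48 F [-19.1   7.5  14. ] gap 0.008
TCP u,v 12.2 0.0
```

The tool stopped at the same place with the same force jump, so the slide is at its stop. Letting it back and lifting.

Request:
{"fn": "jog_arm", "kwargs": {"increments": [0,0,0,0,-10,0,1,0,0,0,0,-28,0,1,0,0,0,0,-46,0,1,0,0,0,0,-64,0,1,0,0,0,0,-82,0,1,0,0,0,0,-100,0,1,0,0,0,0,-118,0,1,0,0,0,0,-135,0,1,0,0,0,0,-152,0,1,0,0,0,0,-168,0,1]}}

```text
t: 19.47
position: [0.4468, 0.1321, 0.1138]
tcp_rot: [0.559, 0.433, -0.558, 0.434]
contact_force: [-0.0, 0.8, -0.5]
finger_gap: 0.006
```

Request:
{"fn": "jog_arm", "kwargs": {"increments": [0,0,0,-40,0,0,1,0,0,0,-80,20,20,1,0,0,0,-100,50,50,1,0,0,0,-100,70,70,1,0,0,0,-100,70,70,1,0,0,0,-100,70,70,1]}}

```text
t: 19.97
position: [0.4986, 0.0452, 0.2142]
tcp_rot: [0.56, 0.432, -0.558, 0.433]
contact_force: [-0.5, 0.6, -0.0]
finger_gap: 0.006
```

Run:
```python
from h import *
st();uv();c=camera_params("wrist");p,d=read_camera("wrist");cv2.imwrite("pics/w8.png",p[:,:,::-1])
q=cloud(c,d).reshape(-1,3).copy();q[:,:2]=np.c_[(q[:,:2]*1000-L0)@E_,(q[:,:2]*1000-L0)@N_]
t=q[(q[:,2]>.052)&(q[:,2]<.07)&(abs(q[:,1])<26)&(q[:,0]>-125)&(q[:,0]<40)];print("tab u",np.percentile(t[:,0],[3,97]),len(t))
r=q[(q[:,2]>.007)&(q[:,2]<.03)&(abs(q[:,1])<38)&(q[:,0]>-50)&(q[:,0]<55)];print("channel",len(r))
```

```text
t 19.97 pos [498.6  45.2 214.2] x [ 0.003  0.    -1.   ] jawyaw -14.59 F [-0.5  0.6 -0. ] gap 0.006
TCP u,v -77.6 -71.1
tab u [-106.03207108 -100.24505366] 427
channel 0
```

View pics/w8.png

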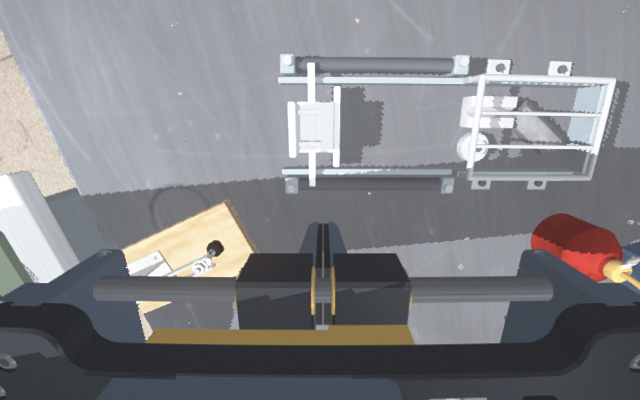

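All three kinds appear to be in the cage: nut at (473,147), notch die at (490,110), ridge die at (540,125). The slide is at rest. I'll check the nut's depth past the mouth and that the bench pieces are unmoved, then hand in.

Run:
```python
from h import *
c=camera_params("wrist");p,d=read_camera("wrist")
q=cloud(c,d).reshape(-1,3).copy();q[:,:2]=np.c_[(q[:,:2]*1000-L0)@E_-60,(q[:,:2]*1000-L0)@N_]
for nm,lo,hi in(("nut side",-36,-3),("die side",3,36)):
    r=q[(q[:,2]>.008)&(q[:,2]<.022)&(q[:,1]>lo)&(q[:,1]<hi)&(q[:,0]>-20)&(q[:,0]<60)];print(nm,len(r),"x from mouth",np.percentile(r[:,0],[1,50,99]).round(1))
```

```text
nut side 394 x from mouth [ 8.1 22.3 35.4]
die side 1133 x from mouth [ 7.4 31.9 59. ]
```

Nut centre is about 22 mm past the mouth and die centre about 31 mm, both over the 13 mm limit. Handing in.

Run:
```python
from h import *
st();print(job_done())
```

```text
t 20.07 pos [496.8  46.8 212.8] x [-0.001  0.    -1.   ] jawyaw -14.42 F [-0.1  0.  -0.3] gap 0.003
the job is handed in; nothing more can be done
None
```

The cage already held a ridged die. I fed in one V-notched die and then one knurled nut, pushing the slide to its stop and letting it spring back each time. I handed the job in at about 20 s; it reports no verdict.

**Slide:** For the die, the camera measured 128 mm of travel. For the nut I only inferred the stop, because the tool halted at the same place with the same force jump. At the end the tab's back face was at -106 mm from the loading place, its rest position.

**Cage:** The last depth check put the nut's centre about 22 mm and the notch die's about 31 mm past the mouth (limit 13 mm). The ridge die lies behind the notch die and nothing is left in the channel. The arm was clear, reading about 0 N.

**What went wrong:** My first grasp of the nut failed because I lifted before the fingers had closed. The nut had stayed in place, and the second grasp held.

**Not checked:** I did not re-measure the bystanders at the end. A top view taken after the first nut attempt showed no sign of any having shifted.

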